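Mount the slide frame on the microscope stage pins and lock the spring collar

TASK

Mount the aluminium slide frame on the stage: with its tongue towards the spring collar, line up both holes with the two pins and lower it gently until it lies fully down on the seat. Then pull the spring collar up, turn it so that its arm points straight across the tongue, and let it down so that the arm clamps the tongue. Leave the microscope and everything else on the bench undisturbed.

Things in the scene. Friction and masses are not known exactly. Their poses are not given: they have to be found in the camera images.
- frame_grip (a point): middle of the slide frame's upright grip rib, over the plate's centre and 30 mm above the frame's underside. The rib runs along the frame's middle: 10 mm thick (frame x), 64 mm long (frame y), its top 43.5 mm above the underside. Axes are the frame's: z up, tongue towards -x, holes along y
- stage: fixed white block, 130 mm (x) by 180 mm (y) by 30 mm high; its dark top is the seat, with two pins. A 60 mm wide nose of the same height at its front (-x) carries the spring collar, 100 mm in -x from the seat's centre. Origin on the bench under the seat's centre; x points from the collar to the seat, z up
- hole_a (a point): centre of the frame's hole on its +y side, level with the underside; through hole 14.5 mm in diameter, 64 mm from the plate's centre. With the tongue pointing towards you, seen from above, this is the left hole
- hole_b (a point): centre of the frame's other hole (-y side, right when the tongue points towards you), level with the underside; 14.5 mm through hole, 128 mm from hole_a
- pin_a (a point): foot of the stage's +y locating pin, on the seat surface, 64 mm from the seat's centre; hole_a goes here. Upright steel pin 12 mm in diameter, 26 mm tall, its top 9 mm tapering to 4 mm. Axes are the stage's
- pin_b (a point): foot of the stage's other pin (-y side), same size, 128 mm from pin_a, on the seat surface; hole_b goes here. The middle between the pins is 100 mm in +x from the collar's axis
- collar_grip (a point): spring collar: upright aluminium sleeve, 28 mm in diameter, with a flat wing grip on top and a clamp arm at its foot. Point on its upright turning axis, in the wing, 81 mm above the bench when down. The wing is 46 mm long (parallel to the arm), 12 mm thick, 28 mm tall: 13 mm above this point, 15 mm below. Site x points along the arm, away from the axis
- collar_arm_tip (a point): end of the clamp arm, at the middle of its underside, 42 mm from the collar's axis; the arm is 14 mm wide and 8 mm thick. When the collar is down its underside lies 1 mm above the level of the seat, so it cannot pass over the 8 mm thick tongue unless the collar is pulled up
- collar (a joint): angle of the collar about its upright axis, rad, counter-clockwise from above: 0 = arm points straight at the seat, across the frame's tongue; 1.57 = arm parallel to the line of the pins, pointing to the stage's +y. Turns from -0.3 to 1.7, stays where left (friction 0.03 N m); parked at 1.05 to 1.55 at the start
- collar_lift (a joint): how far the collar is pulled up, m: 0 down, up to 0.020; a spring pushes it down (about 4 N when down, 7 N fully up, with its weight). With the arm resting on the tongue of a seated frame it reads about 0.007
- microscope: fixed white microscope in the middle of the bench's far part, origin under the centre of its base; base 230 mm (x) by 180 mm (y), 420 mm tall overall, eyepieces reaching out 150 mm from its origin towards the robot at 300 to 370 mm height
- mat: fixed thin dark rubber mat on which the frame lies at the start, 200 x 220 x 3 mm, origin under its centre
- reagent_bottle: bystander to leave alone: amber glass bottle with black cap, 56 mm in diameter, 160 mm tall, origin at the centre of its underside
- oil_bottle: bystander to leave alone: small amber bottle, 28 mm in diameter, 70 mm tall, origin at the centre of its underside
- beaker: bystander to leave alone: glass beaker, open top, 66 mm in diameter, 90 mm tall, origin at the centre of its underside
- dishes: bystander to leave alone: stack of two round clear dishes with a white lid, 94 mm in diameter, 29 mm tall, origin at the centre of its underside
- slide_box: bystander to leave alone: blue flat box 70 (x) x 160 (y) x 34 mm, origin at the centre of its underside
- mouse: bystander to leave alone: black computer mouse 100 x 58 x 30 mm, origin at the centre of its underside
- frame: loose aluminium slide frame, about 0.32 kg: flat plate 110 mm (x) by 160 mm (y) by 8 mm with two oblong windows holding glass slides, a round hole near each short side, a grip rib standing along its middle, and a flat tongue (30 mm wide, 16 mm long, 8 mm thick) on the middle of its -x long side, ending 71 mm from the centre. Origin: centre of the plate's underside
There are look-alikes about, which are no part of the job. There is more than one size of the frame; the job needs the larger.

How it is judged (in metres and radians):
On the way, in this order (a step that is already met when the one before it is completed fails the run):
1. the frame lies fully down on both pins, each hole on its pin (distance between hole_a and pin_a below 0.004 m and distance between hole_b and pin_b below 0.004 m), for 0.2 s.
2. the collar is pulled up clear of the tongue with the frame still seated (all of step 1 and value of joint collar_lift above 0.0075 m), for 0.1 s.
At the end, for the whole second after the job is handed in: both holes within 4 mm of the feet of their own pins (hole_a on pin_a, hole_b on pin_b), so the frame lies flat on the seat; the collar turned to within 0.25 rad of straight across the tongue and let down on it (lift 5 to 9.5 mm); the frame at rest (all of step 1 and value of joint collar between -0.25 and 0.25 rad and value of joint collar_lift between 0.005 and 0.0095 m and linear speed of frame below 0.02 m/s); the robot touches nothing.
It fails at once if a bystander is shifted by more than 25 mm (distance of any of reagent_bottle, oil_bottle, beaker, dishes, slide_box, mouse from where it was at the start of the episode above 0.025 m).
It fails at once if a bystander is tipped over (angle between any of reagent_bottle, oil_bottle, beaker, dishes, slide_box, mouse's own z axis and vertical above 0.5 rad).
It fails at once if the microscope is struck (over 8 N) (contact force between microscope and anything else above 8 N).
It fails at once if the frame is dropped or slammed onto the stage (over 0.35 m/s within 40 mm of its seat) (distance between hole_a and pin_a below 0.04 m and linear speed of frame above 0.35 m/s).
It also fails if it takes over 61 s, if anything falls off the work surface, if the arm or the gripper's body presses on something with over 40 N, if the wrist force passes 120 N, or if a joint passes its speed limit or range.

ROBOT

A 7-joint arm with a two-finger parallel gripper is mounted at the origin on the work surface. World frame = base frame: x ahead of the robot, y to its left, z up, the work surface at z = 0. Lengths are in m, angles in degrees, forces in N, time in s.
With the tool pointing down it reaches from about 0.425 to 0.875 m from the base axis. Payload 4.7 kg.
Tool frame: the origin (TCP) lies on the centre line of the jaws, within the pads' length; the fingertips stand 19 mm ahead of it and the grasp point (between the pads) is the TCP; z points along the fingers, y is the line along which they close (so a half turn about z gives the same grasp; the last joint's range is limited). The gripper opens to 87 mm and grips with 3 to 60 N. Pads are 19 mm wide; open, the fingers measure 117 mm over their backs; the gripper's body (75 mm by 190 mm) begins 51 mm behind the grasp point.
Start: joints at [71.855, 18.392, -4.016, 83.108, 1.295, 78.541, -3.26], TCP at [0.211, -0.615, 0.242] pointing down, gripper open.
Joint ranges: [-163.93, 163.93], [-17.29, 119.83], [-79.2, 71.16], [3.27, 140.29], [-89.18, 269.18], [5.43, 117.66], [-154.24, 154.24]. Speed limits (degrees/s): [147.25, 147.25, 180, 180, 180, 180, 180].

INTERFACE

Orientations are given as [roll, pitch, yaw] about the fixed x, y, z axes, in that order (R = Rz(yaw) Ry(pitch) Rx(roll)).
In Python, from cell import env, imaging gives the robot as it stands.
- The arm moves only by the shell command python3 -m crank 'ROWS' [OPENING] [FORCE]. ROWS is JSON, a list of rows, each an object of numbers: "x", "y", "z": the shift along the tool's x, y, z in m; "turn": the turn about the tool's z in rad. In form: [{"x": .., "y": .., "z": .., "turn": ..}, ...]. A call has 1 to 12 rows; each row is the pose to reach, as a shift and turn from the pose commanded when the call began, along the tool's axes at that moment; what a row does not reach only later rows make up. A row lasts 1/8 s, in which the tool goes at most 62.5 mm and 10.7 degrees, less where a joint would pass 70% of its speed; a pose out of reach is approached as far as the arm can. A call with a gripper value outside its range is refused whole. OPENING is the finger opening in m, from 0 to 0.087, set as the call begins (- or left out, the last holds). The fingers move at their own pace and stop on an object; FORCE is the grip in N (left out, the last holds). Time passes only in rows, so rows that repeat a pose let the fingers close. It gives the time, the measured TCP pose, the force, the opening and the grip force at its end, in the units of the state.
- env.get_obs(): the state, without advancing time (a new reading comes with each control period).
- imaging.read_camera(name): name is "scene" or "top" or "wrist"; returns the picture (400x640x3 uint8, red, green, blue); there is no depth.
- imaging.get_calibration(name): a dict with "camera_matrix" (3x3 intrinsics, pixels), "position" and "attitude" of the camera in the world. Camera axes: x right, y up, looking along -z (the intrinsics and any distortion apply to the point x, -y, -z); pixel columns grow to the right and rows downward; lengths in m; the calibration is good to about 2 mm. A picture is of the moment at which its call begins: read the wrist's pose just before it. get_calibration takes no time and is no camera call; for the wrist camera it gives the pose at the moment of the call.
- env.sign_off(): hands the job in; it is judged then, once.
The state is a dict: "time_s": time; "qpos": joint angles; "joint_velocities": joint speeds; "effort": joint torques, N m; "tool_pos": TCP position; "tool_rot": TCP orientation; "force": force on the tool from outside, world axes, zero at the start; "wrist_torque": the same for the moment, N m; "grip_width": finger opening in m; "grasp_force": force on a finger pad.
Only numpy, scipy, OpenCV 4.12 (cv2) and the standard library are available. Lean on these libraries where they do the work, as an engineer would, in place of code of your own. Each camera call takes 0.05 s, during which the arm holds its last target. There are 200 camera calls.

## Working session

There is one attempt and no reset: what is moved stays moved. The work goes in short steps, Python scripts to look and compute and a shell command to move; the robot and the scene stay as the last step left them, time stands still between calls to the robot, and variables do not carry over. Pictures are saved under pics/ and viewed, at most 10 in all, crops included, and the job is handed in when it is done.

```bash
ls; mkdir -p pics; python3 - <<'E'
from cell import env, imaging
import cv2
print(env.get_obs())
for n in ("scene","top"):
    im=imaging.read_camera(n); cv2.imwrite(f"pics/{n}0.png",im[:,:,::-1]); print(n,imaging.get_calibration(n))
print(imaging.get_calibration("wrist"))
E
```

```text
pics
{'time_s': 0.0, 'qpos': array([71.85581728, 18.43973034, -4.0133952 , 83.17497612,  1.29426818,
       78.53839262, -3.25801145]), 'joint_velocities': array([ 0.00280411,  0.00830955,  0.04091425, -0.02235908, -0.01841685,
       -0.03091256, -0.01034653]), 'effort': array([-9.77288109e-04, -4.91284704e+01, -4.04574433e-01, -3.12533391e+01,
       -6.40514656e-02,  4.36721637e-02,  1.68771858e-04]), 'tool_pos': array([ 0.2108777 , -0.61430899,  0.24045291]), 'tool_rot': array([-1.79892090e+02,  5.57763510e-03,  1.89537545e+01]), 'force': array([ 0.42530114,  0.68871721, -1.03332472]), 'wrist_torque': array([ 0.04246355, -0.02266478,  0.02326792]), 'grasp_force': 0.0, 'grip_width': 0.08727436673432501}
scene {'camera_matrix': array([[387.02405936,   0.        , 320.42706301],
       [  0.        , 387.02405936, 196.32373668],
       [  0.        ,   0.        ,   1.        ]]), 'position': array([0.61755191, 0.86443026, 0.85278259]), 'attitude': array([ 48.52130247,   0.4922475 , 174.44722281])}
top {'camera_matrix': array([[515.93792292,   0.        , 308.6754751 ],
       [  0.        , 515.93792292, 191.96428054],
       [  0.        ,   0.        ,   1.        ]]), 'position': array([ 0.33857012, -0.01522946,  1.79507594]), 'attitude': array([  7.65205278,   1.17284521, -90.05289207])}
{'camera_matrix': array([[277.65136619,   0.        , 320.86074759],
       [  0.        , 277.65136619, 202.26960996],
       [  0.        ,   0.        ,   1.        ]]), 'position': array([ 0.28316952, -0.59012297,  0.3838872 ]), 'attitude': array([-16.37963378,   0.09419506, -71.04937475])}
```

View pics/scene0.png

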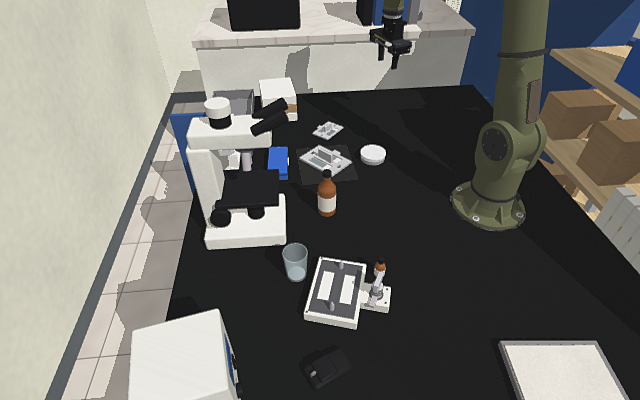

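View pics/top0.png

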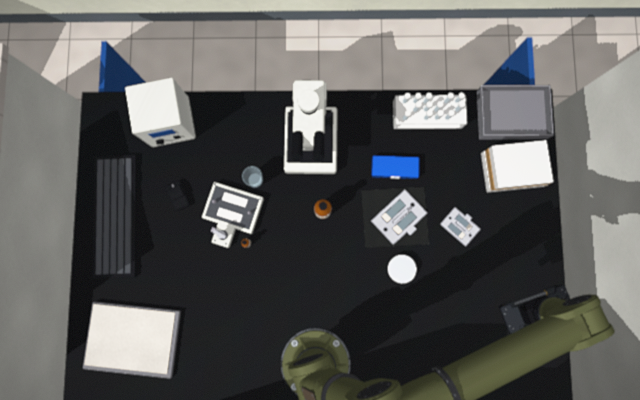

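The top view shows two candidates for the frame: a large one on the mat at (400,217) and a smaller one on bare bench at (461,226). I choose the large one on the mat. The stage is at (233,208), its collar at (221,235), and the oil bottle stands beside the collar at (246,243). I'll check this choice in a close crop.

```bash
cat > h.py <<'E'
import numpy as np, cv2
from scipy.spatial.transform import Rotation as R
from cell import env, imaging
def ray(cal,u,v):
    K=cal["camera_matrix"]; d=np.array([(u-K[0,2])/K[0,0],-(v-K[1,2])/K[1,1],-1.])
    return R.from_euler("xyz",cal["attitude"],degrees=True).apply(d)
def unproj(cal,u,v,z):
    d=ray(cal,u,v); p=np.array(cal["position"]); return p+d*(z-p[2])/d[2]
def proj(cal,P):
    q=R.from_euler("xyz",cal["attitude"],degrees=True).inv().apply(np.atleast_2d(P)-cal["position"])
    K=cal["camera_matrix"]; return np.c_[K[0,2]+K[0,0]*q[:,0]/-q[:,2],K[1,2]-K[1,1]*q[:,1]/-q[:,2]]
def shot(n,f):
    c=imaging.get_calibration(n); im=imaging.read_camera(n)[:,:,::-1].copy(); cv2.imwrite(f"pics/{f}.png",im)
    np.save(f"pics/{f}.npy",c,allow_pickle=True); return c,im
E
python3 - <<'E'
from h import *
im=cv2.imread("pics/top0.png")
a=cv2.resize(im[180:260,355:485],None,fx=6,fy=6,interpolation=cv2.INTER_CUBIC)[:,:780]
b=cv2.resize(im[175:255,190:270],None,fx=6,fy=6,interpolation=cv2.INTER_CUBIC)
cv2.imwrite("pics/c1.png",cv2.resize(np.hstack([a[:,:660],b]),None,fx=.69,fy=.69))
c=imaging.get_calibration("top")
for n,u,v,z in [("frame",400,217,.01),("small",461,226,.01),("stage",233,208,.03),("collar",221,235,.08)]: print(n,unproj(c,u,v,z))
E
```

```text
frame [ 0.49001132 -0.29455416  0.01      ]
small [ 0.45841743 -0.50293323  0.01      ]
stage [0.52095777 0.28176847 0.03      ]
collar [0.42559001 0.31174786 0.08      ]
```

View pics/c1.png

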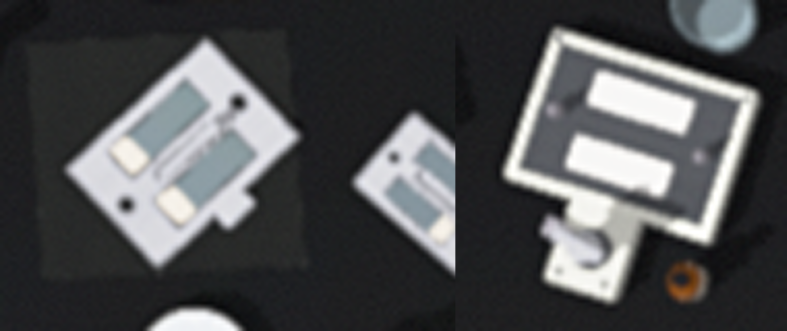

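The crop confirms the larger frame. Its hole_a is at crop (126,204), hole_b at (238,102), and the tongue points lower right. Pin_a is at crop (553,108), pin_b at (700,156), and the collar arm points towards +y.

```bash
python3 - <<'E'
from h import *
c=imaging.get_calibration("top")
g=lambda x,y:(355+x/4.14,180+y/4.14); s=lambda x,y:(190+(x-455)/4.14,175+y/4.14)
ha=unproj(c,*g(126,204),.011); hb=unproj(c,*g(238,102),.011)
pa=unproj(c,*s(553,108),.05); pb=unproj(c,*s(700,156),.05)
for n,a,b in (("frame",ha,hb),("stage",pa,pb)):
    d=a-b; print(n,a,b,(a+b)/2,np.hypot(*d[:2]),np.degrees(np.arctan2(-d[0],d[1])))
# collar axis
d=pa-pb; th=np.arctan2(-d[0],d[1]); print("collar",(pa+pb)/2-.1*np.array([np.cos(th),np.sin(th),0]), unproj(c,*s(590,245),.09))
print(unproj(c,*s(690,280),.07))
E
```

```text
frame [ 0.44766228 -0.24334706  0.011     ] [ 0.53273546 -0.3385549   0.011     ] [ 0.49019887 -0.29095098  0.011     ] 0.12767919544703635 41.78245270795107
stage [0.54283746 0.3451313  0.05      ] [0.50271576 0.22286692 0.05      ] [0.52277661 0.28399911 0.05      ] 0.1286791713433106 -18.16752452456688
collar [0.42776171 0.31517875 0.05      ] [0.42778487 0.30455567 0.09      ]
[0.40050092 0.22677081 0.07      ]
```

```bash
cat >> h.py <<'E'
def wrap(a): return (a+180)%360-180
def go(x,y,z,yaw=None):
    o=env.get_obs(); r=R.from_euler("xyz",o["tool_rot"],degrees=True)
    d=r.inv().apply(np.array([x,y,z])-o["tool_pos"])
    t=0 if yaw is None else -np.radians(wrap(yaw-o["tool_rot"][2]))
    print("go",d.round(4),"turn",round(t,4))
E
python3 -c "
from h import *
go(.49,-.291,.22,131.8)"
```

```text
go [ 0.369  -0.2151  0.0209] turn -1.9695
```

```bash
python3 -m crank '[{"x":0.034,"y":-0.02,"z":0,"turn":-0.18},{"x":0.068,"y":-0.04,"z":0,"turn":-0.36},{"x":0.102,"y":-0.06,"z":0,"turn":-0.54},{"x":0.136,"y":-0.08,"z":0,"turn":-0.72},{"x":0.17,"y":-0.1,"z":0,"turn":-0.9},{"x":0.204,"y":-0.12,"z":0,"turn":-1.08},{"x":0.238,"y":-0.14,"z":0,"turn":-1.26},{"x":0.272,"y":-0.16,"z":0,"turn":-1.44},{"x":0.306,"y":-0.18,"z":0.01,"turn":-1.62},{"x":0.34,"y":-0.2,"z":0.02,"turn":-1.8},{"x":0.369,"y":-0.215,"z":0.021,"turn":-1.97},{"x":0.369,"y":-0.215,"z":0.021,"turn":-1.97}]' 0.06 20; python3 - <<'E'
from h import *
c,im=shot("wrist","w1"); print(env.get_obs()["tool_pos"],env.get_obs()["tool_rot"])
E
```

```text
time_s: 1.6
tool_pos: [0.4919, -0.2883, 0.22]
tool_rot: [179.9, -0.1, 132.2]
force: [0.8, 0.0, 0.6]
grip_width: 0.06
grasp_force: 0.0
[ 0.49055415 -0.29056834  0.22011572] [-1.79983626e+02 -4.76052263e-02  1.31899244e+02]
```

View pics/w1.png

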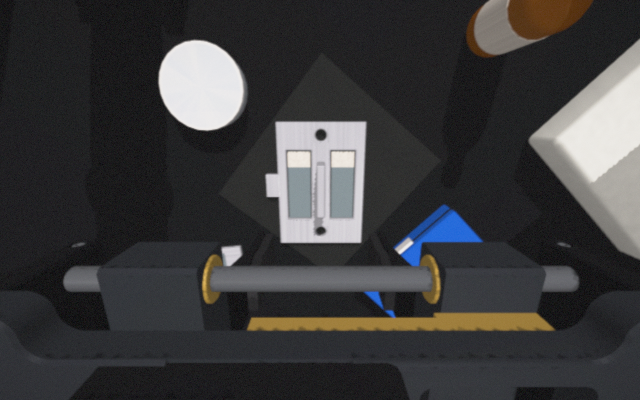

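The frame's hole_a is at (321,134), hole_b at (320,230), the tongue at (272,185) and the rib at x≈321.

```bash
python3 - <<'E'
from h import *
c=np.load("pics/w1.npy",allow_pickle=True).item()
a=unproj(c,320.5,134,.011); b=unproj(c,320.3,230,.011); t=unproj(c,266,185,.011)
d=a-b; m=(a+b)/2; print(a,b,m,np.hypot(*d[:2]),np.degrees(np.arctan2(-d[0],d[1])),"tongue",np.linalg.norm((t-m)[:2]))
go(m[0],m[1],.034,131.8)
E
```

```text
[ 0.44921999 -0.24320825  0.011     ] [ 0.53431484 -0.33767369  0.011     ] [ 0.49176742 -0.29044097  0.011     ] 0.12714106836661465 42.01265349299391 tongue 0.07064941415702382
go [-0.0009  0.001   0.1861] turn 0.0017
```

```bash
python3 -m crank '[{"x":-0.001,"y":0.001,"z":0.04},{"x":-0.001,"y":0.001,"z":0.08},{"x":-0.001,"y":0.001,"z":0.12},{"x":-0.001,"y":0.001,"z":0.15},{"x":-0.001,"y":0.001,"z":0.17},{"x":-0.001,"y":0.001,"z":0.184},{"x":-0.001,"y":0.001,"z":0.184},{"x":-0.001,"y":0.001,"z":0.184}]' 0.06 30 && python3 -m crank '[{"z":0},{"z":0},{"z":0},{"z":0},{"z":0},{"z":0},{"z":0},{"z":0}]' 0 30
```

```text
invalid input
```

```bash
python3 -m crank '[{"x":-0.001,"y":0.001,"z":0.04,"turn":0},{"x":-0.001,"y":0.001,"z":0.08,"turn":0},{"x":-0.001,"y":0.001,"z":0.12,"turn":0},{"x":-0.001,"y":0.001,"z":0.15,"turn":0},{"x":-0.001,"y":0.001,"z":0.17,"turn":0},{"x":-0.001,"y":0.001,"z":0.184,"turn":0},{"x":-0.001,"y":0.001,"z":0.184,"turn":0},{"x":-0.001,"y":0.001,"z":0.184,"turn":0}]' 0.06 30
```

```text
time_s: 2.65
tool_pos: [0.4925, -0.2922, 0.0376]
tool_rot: [180.0, 0.1, 131.8]
force: [0.5, 0.6, -0.2]
grip_width: 0.06
grasp_force: 0.0
```

```bash
python3 -m crank '[{"x":0,"y":0,"z":0,"turn":0},{"x":0,"y":0,"z":0,"turn":0},{"x":0,"y":0,"z":0,"turn":0},{"x":0,"y":0,"z":0,"turn":0},{"x":0,"y":0,"z":0,"turn":0},{"x":0,"y":0,"z":0,"turn":0}]' 0 40
```

```text
time_s: 3.4
tool_pos: [0.4921, -0.2913, 0.0365]
tool_rot: [180.0, 0.0, 131.8]
force: [0.7, 0.8, -0.8]
grip_width: 0.0098
grasp_force: 40.0
```

```bash
python3 - <<'E'
from h import *
c=imaging.get_calibration("top")
print("base front",unproj(c,310,173,.03),"eyep",unproj(c,295,160,.3),unproj(c,325,160,.3),"bottle",unproj(c,322,209,.16))
go(.46,-.26,.27,131.8); go(.44,0,.27,102); go(.475,.137,.32,71.8)
E
```

```text
base front [0.64216788 0.01603004 0.03      ] eyep [0.63481838 0.055465   0.3       ] [ 0.6343782  -0.03301309  0.3       ] bottle [ 0.50346632 -0.02432067  0.16      ]
go [ 0.0446 -0.0029 -0.2335] turn 0.0008
go [ 0.2517  0.1557 -0.2334] turn 0.5209
go [ 0.3304  0.2732 -0.2833] turn 1.048
```

```bash
python3 -m crank '[{"x":0,"y":0,"z":-0.02,"turn":0},{"x":0.01,"y":0,"z":-0.07,"turn":0},{"x":0.02,"y":0,"z":-0.12,"turn":0},{"x":0.03,"y":0,"z":-0.17,"turn":0},{"x":0.04,"y":0,"z":-0.215,"turn":0},{"x":0.06,"y":0.01,"z":-0.233,"turn":0.05},{"x":0.09,"y":0.035,"z":-0.233,"turn":0.13},{"x":0.13,"y":0.065,"z":-0.233,"turn":0.24},{"x":0.17,"y":0.095,"z":-0.233,"turn":0.35},{"x":0.21,"y":0.125,"z":-0.233,"turn":0.45},{"x":0.25,"y":0.156,"z":-0.233,"turn":0.52},{"x":0.27,"y":0.186,"z":-0.24,"turn":0.63}]'; python3 -c "
from h import *
go(.475,.137,.32,71.8)"
```

```text
time_s: 4.9
tool_pos: [0.4486, 0.0364, 0.2769]
tool_rot: [-179.9, 0.1, 95.7]
force: [-0.1, -1.3, -3.4]
grip_width: 0.0102
grasp_force: 40.0
go [ 0.0974  0.0362 -0.0434] turn 0.417
```

```bash
python3 -m crank '[{"x":0.025,"y":0.009,"z":-0.011,"turn":0.1},{"x":0.05,"y":0.018,"z":-0.022,"turn":0.2},{"x":0.075,"y":0.027,"z":-0.033,"turn":0.3},{"x":0.095,"y":0.036,"z":-0.043,"turn":0.4},{"x":0.095,"y":0.036,"z":-0.043,"turn":0.417},{"x":0.095,"y":0.036,"z":-0.043,"turn":0.417},{"x":0.095,"y":0.036,"z":-0.043,"turn":0.417}]'; python3 - <<'E'
from h import *
c,im=shot("wrist","w2"); print(env.get_obs()["tool_pos"],env.get_obs()["tool_rot"])
E
```

```text
time_s: 5.78
tool_pos: [0.4762, 0.1303, 0.3191]
tool_rot: [-180.0, 0.1, 71.8]
force: [0.4, -0.3, -3.7]
grip_width: 0.0096
grasp_force: 40.0
[0.47620837 0.13052728 0.3191287 ] [-1.79979533e+02  7.70748615e-02  7.17749154e+01]
```

View pics/w2.png

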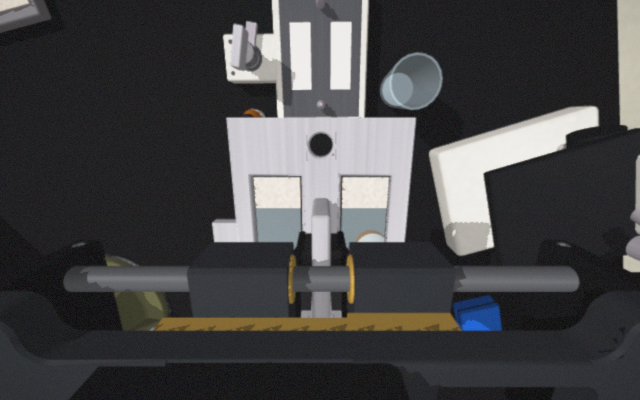

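Pin_a is at about (320,4), pin_b at (321,103), and the held frame's hole_a at (320,144). I'll zoom in on these three.

```bash
python3 - <<'E'
import cv2,numpy as np
im=cv2.imread("pics/w2.png")
f=lambda y,x:cv2.resize(im[y:y+50,x:x+50],None,fx=5,fy=5,interpolation=cv2.INTER_CUBIC)
cv2.imwrite("pics/c2.png",np.hstack([f(0,295),f(80,295),f(120,295)]))
E
```

```text
(no output)
```

View pics/c2.png

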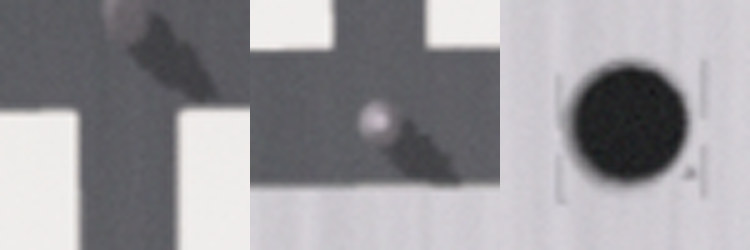

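```bash
python3 - <<'E'
from h import *
c=np.load("pics/w2.npy",allow_pickle=True).item(); o=env.get_obs(); T=o["tool_pos"]
th=np.radians(71.8); tx=np.array([np.cos(th),np.sin(th),0]); ty=np.array([np.sin(th),-np.cos(th),0])
pb=unproj(c,320.8,105.5,.030); pbt=unproj(c,320.5,101.2,.056); pbm=unproj(c,320.8,104.2,.043); pa=unproj(c,320.3,3.6,.03)
print("pb foot/tip/mid",pb,pbt,pbm,"pa",pa,np.linalg.norm((pa-pb)[:2]))
d=pa-pbm; print("yaw",np.degrees(np.arctan2(-d[0],d[1])))
h=unproj(c,321,144.6,T[2]-.0255); e=h-T; print("hole in tool",e@tx,e@ty)
# top-image stage overlay edges for yaw
E
```

```text
pb foot/tip/mid [0.50567528 0.22314939 0.03      ] [0.50665864 0.22740915 0.056     ] [0.50603542 0.22421941 0.043     ] pa [0.54542734 0.34597452 0.03      ] 0.12909778013766599
yaw -17.928157998284252
hole in tool 0.06248969499977819 -0.0006880403258053482
```

```bash
python3 -c "
from h import *
go(.5268,.2862,.105,72.0)"
```

```text
go [ 0.164  -0.0006  0.2139] turn -0.0039
```

```bash
python3 -m crank '[{"x":0.03,"y":0,"z":0.01,"turn":-0.004},{"x":0.07,"y":0,"z":0.03,"turn":-0.004},{"x":0.11,"y":-0.001,"z":0.06,"turn":-0.004},{"x":0.14,"y":-0.001,"z":0.1,"turn":-0.004},{"x":0.16,"y":-0.001,"z":0.14,"turn":-0.004},{"x":0.164,"y":-0.001,"z":0.175,"turn":-0.004},{"x":0.164,"y":-0.001,"z":0.2,"turn":-0.004},{"x":0.164,"y":-0.001,"z":0.213,"turn":-0.004},{"x":0.164,"y":-0.001,"z":0.213,"turn":-0.004},{"x":0.164,"y":-0.001,"z":0.213,"turn":-0.004},{"x":0.164,"y":-0.001,"z":0.213,"turn":-0.004}]'; python3 - <<'E'
from h import *
c,im=shot("wrist","w3"); o=env.get_obs(); print(o["tool_pos"],o["tool_rot"])
a=cv2.resize(im[120:170,295:345],None,fx=7,fy=7,interpolation=cv2.INTER_CUBIC)
a=np.clip(a.astype(float)*1.6,0,255).astype(np.uint8)
b=cv2.resize(im[60:260,200:440],None,fx=1.75,fy=1.75)
cv2.imwrite("pics/c3.png",np.hstack([a,b]))
E
```

```text
time_s: 7.2
tool_pos: [0.5274, 0.2881, 0.1078]
tool_rot: [179.9, -0.1, 72.0]
force: [-0.5, -0.5, -3.7]
grip_width: 0.0097
grasp_force: 40.0
[0.52732894 0.28801731 0.10755999] [ 1.79914067e+02 -5.20905182e-02  7.20514838e+01]
```

View pics/c3.png

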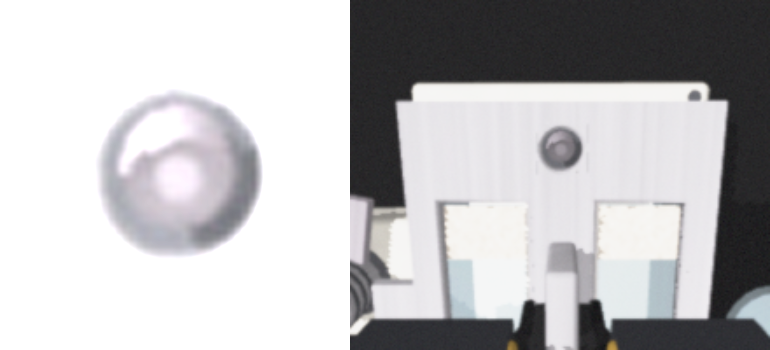

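```bash
python3 - <<'E'
from h import *
c=np.load("pics/w3.npy",allow_pickle=True).item(); T=env.get_obs()["tool_pos"]
th=np.radians(72.05); tx=np.array([np.cos(th),np.sin(th),0]); ty=np.array([np.sin(th),-np.cos(th),0])
h=unproj(c,320.7,144.7,T[2]-.0255); p=unproj(c,320.7,145.7,.056); e=p-h
print(h,p,"shift needed tool x,y",e@tx,e@ty)
q=h-T; print(q@tx,q@ty)
print(proj(c,p+[0,0,-.026]))
E
```

```text
[0.54595499 0.34795706 0.08205999] [0.54512902 0.3453077  0.056     ] shift needed tool x,y -0.002774958921289912 3.072689732014831e-05
0.06276253745000263 -0.0007532084537049551
[[320.65985053 142.85967745]]
```

```bash
python3 -m crank '[{"x":-0.0025,"y":0,"z":0.004,"turn":0},{"x":-0.0025,"y":0,"z":0.01,"turn":0},{"x":-0.0025,"y":0,"z":0.015,"turn":0},{"x":-0.0025,"y":0,"z":0.019,"turn":0},{"x":-0.0025,"y":0,"z":0.023,"turn":0},{"x":-0.0025,"y":0,"z":0.027,"turn":0},{"x":-0.0025,"y":0,"z":0.03,"turn":0},{"x":-0.0025,"y":0,"z":0.03,"turn":0}]'; python3 - <<'E'
from h import *
c,im=shot("wrist","w4"); o=env.get_obs(); print(o["tool_pos"],o["tool_rot"],o["force"],o["wrist_torque"])
E
```

```text
time_s: 8.25
tool_pos: [0.5259, 0.2855, 0.0763]
tool_rot: [-180.0, -0.0, 72.1]
force: [0.7, -0.6, -3.5]
grip_width: 0.0094
grasp_force: 40.0
[0.52595009 0.28552447 0.07648949] [-1.79998482e+02 -6.87408639e-04  7.20713889e+01] [ 2.22691679e-01 -7.12633034e-04 -3.42730825e+00] [ 0.024917   -0.1196849   0.01156026]
```

```bash
python3 -m crank '[{"x":0,"y":0,"z":0.003,"turn":0},{"x":0,"y":0,"z":0.006,"turn":0},{"x":0,"y":0,"z":0.009,"turn":0},{"x":0,"y":0,"z":0.011,"turn":0},{"x":0,"y":0,"z":0.0125,"turn":0},{"x":0,"y":0,"z":0.0135,"turn":0},{"x":0,"y":0,"z":0.0135,"turn":0},{"x":0,"y":0,"z":0.0135,"turn":0}]'
```

```text
time_s: 9.3
tool_pos: [0.5259, 0.2855, 0.0635]
tool_rot: [180.0, 0.0, 72.1]
force: [-2.2, -1.9, 5.1]
grip_width: 0.0098
grasp_force: 40.0
```

```bash
python3 -m crank '[{"x":0,"y":0,"z":0,"turn":0},{"x":0,"y":0,"z":0,"turn":0},{"x":0,"y":0,"z":0,"turn":0},{"x":0,"y":0,"z":-0.01,"turn":0},{"x":0,"y":0,"z":-0.04,"turn":0},{"x":0,"y":0,"z":-0.09,"turn":0},{"x":0,"y":0,"z":-0.14,"turn":0},{"x":0,"y":0,"z":-0.17,"turn":0},{"x":0,"y":0,"z":-0.17,"turn":0},{"x":0,"y":0,"z":-0.17,"turn":0}]' 0.05; python3 - <<'E'
from h import *
c,im=shot("wrist","w5"); o=env.get_obs(); print(o["tool_pos"],o["tool_rot"],o["force"])
E
```

```text
time_s: 10.55
tool_pos: [0.5257, 0.2851, 0.2324]
tool_rot: [-180.0, 0.1, 72.1]
force: [-0.1, -0.3, -0.1]
grip_width: 0.05
grasp_force: 0.0
[0.52544043 0.28489338 0.2318468 ] [-1.79932252e+02  9.04766323e-02  7.20667674e+01] [-0.25216832  0.11004117  0.17544172]
```

View pics/w5.png

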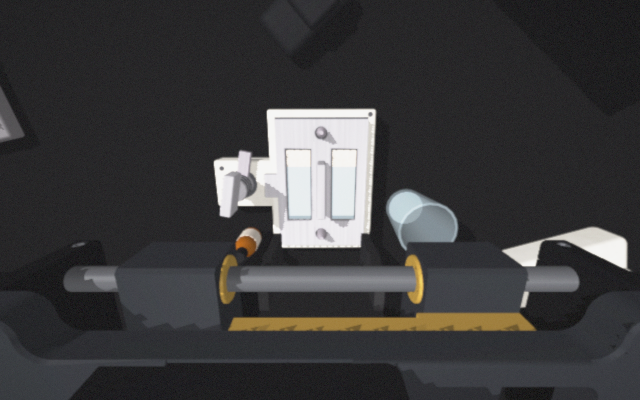

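The frame sits on both pins at (321,132) and (321,233). The collar is near (237,185) with its arm pointing up in the image, towards stage +y. The oil bottle is at (248,240). I'll zoom in on the collar with candidate angles overlaid.

```bash
python3 - <<'E'
from h import *
c=np.load("pics/w5.npy",allow_pickle=True).item(); im=cv2.imread("pics/w5.png")
y=np.radians(-17.95); ex=np.array([np.cos(y),np.sin(y),0]); ey=np.array([-np.sin(y),np.cos(y),0])
ax=np.array([.5257,.285,0])-.1*ex; print("axis",ax)
C=cv2.resize(im[135:235,195:275],None,fx=6,fy=6,interpolation=cv2.INTER_CUBIC)
def pl(z,r0,r1,a,w):
    u=np.cos(a)*ex+np.sin(a)*ey; v=-np.sin(a)*ex+np.cos(a)*ey; Z=np.array([0,0,z])
    return (proj(c,[ax+Z+u*r+v*s for r,s in((r0,-w),(r1,-w),(r1,w),(r0,w))])-[195,135])*6
out=[]
for a,col in((1.15,(0,0,255)),(1.35,(0,200,0))):
    D=C.copy()
    for z,r0,r1,w in((.094,-.023,.023,.006),(.039,.014,.042,.007)):
        cv2.polylines(D,[pl(z,r0,r1,a,w).astype(int)],True,col,1)
    out.append(D)
cv2.imwrite("pics/c4.png",cv2.resize(np.hstack(out),None,fx=.8,fy=.8))
E
```

```text
axis [0.43056742 0.31581869 0.        ]
```

View pics/c4.png

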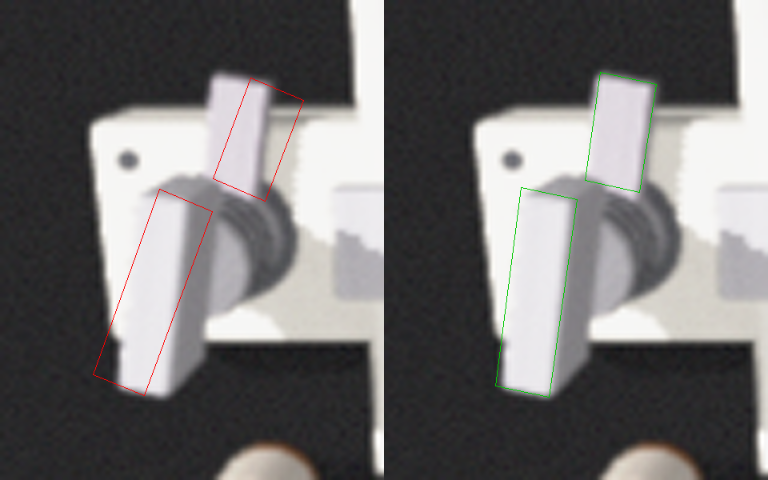

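```bash
python3 -c "
from h import *
print(env.get_obs()['qpos'])
go(.4306,.3158,.2,60.5)"
```

```text
[ 17.71248651  23.02168611 -61.88395653  90.03512324  20.52555501
  79.45780758 -64.04342172]
go [ 0.0003 -0.0997  0.032 ] turn 0.2019
```

```bash
python3 -m crank '[{"x":0,"y":-0.01,"z":0,"turn":-0.18},{"x":0,"y":-0.02,"z":0,"turn":-0.36},{"x":0,"y":-0.03,"z":0,"turn":-0.54},{"x":0,"y":-0.04,"z":0,"turn":-0.72},{"x":0,"y":-0.05,"z":0,"turn":-0.9},{"x":0,"y":-0.06,"z":0,"turn":-1.08},{"x":0,"y":-0.07,"z":0,"turn":-1.26},{"x":0,"y":-0.08,"z":0,"turn":-1.44},{"x":0,"y":-0.09,"z":0,"turn":-1.62},{"x":0,"y":-0.1,"z":0,"turn":-1.8},{"x":0,"y":-0.1,"z":0,"turn":-1.98},{"x":0,"y":-0.1,"z":0,"turn":-2.16}]' 0.045; python3 -c "
from h import *
print(env.get_obs()['qpos'])
go(.4306,.3158,.2,240.5)"
```

```text
time_s: 12.1
tool_pos: [0.4301, 0.3157, 0.2317]
tool_rot: [-180.0, -0.1, -163.8]
force: [-0.7, 0.2, -0.2]
grip_width: 0.0452
grasp_force: 0.0
[ 27.39293916  19.24982047 -78.2112972   98.56537169  19.21826582
  78.1618078   51.91378306]
go [-0.0006  0.      0.0317] turn -0.7734
```

```bash
python3 -m crank '[{"x":0,"y":0,"z":0,"turn":-0.18},{"x":0,"y":0,"z":0,"turn":-0.36},{"x":0,"y":0,"z":0.01,"turn":-0.54},{"x":0,"y":0,"z":0.02,"turn":-0.7},{"x":0,"y":0,"z":0.03,"turn":-0.773},{"x":0,"y":0,"z":0.03,"turn":-0.773},{"x":0,"y":0,"z":0.03,"turn":-0.773}]'; python3 -c "
from h import *
print(env.get_obs()['qpos'])
go(.4306,.3158,.083,240.5)"
```

```text
time_s: 12.98
tool_pos: [0.4306, 0.3162, 0.2028]
tool_rot: [180.0, -0.0, -119.9]
force: [-0.2, -0.7, 0.4]
grip_width: 0.0451
grasp_force: 0.0
[ 26.6798821   21.99488592 -78.42229629 100.78501945  22.21792251
  75.71007466  93.42629   ]
go [ 0.0003 -0.0003  0.1198] turn -0.0077
```

```bash
python3 -m crank '[{"x":0,"y":0,"z":0.03,"turn":0},{"x":0,"y":0,"z":0.06,"turn":0},{"x":0,"y":0,"z":0.085,"turn":0},{"x":0,"y":0,"z":0.105,"turn":0},{"x":0,"y":0,"z":0.119,"turn":0},{"x":0,"y":0,"z":0.119,"turn":0},{"x":0,"y":0,"z":0.119,"turn":0}]'
```

```text
time_s: 13.85
tool_pos: [0.4312, 0.3168, 0.0848]
tool_rot: [-180.0, 0.1, -119.9]
force: [-0.7, -0.1, 1.0]
grip_width: 0.0451
grasp_force: 0.0
```

```bash
python3 -m crank '[{"x":0,"y":0,"z":0,"turn":0},{"x":0,"y":0,"z":0,"turn":0},{"x":0,"y":0,"z":0,"turn":0},{"x":0,"y":0,"z":0,"turn":0},{"x":0,"y":0,"z":0,"turn":0}]' 0 40;  python3 -c "
from h import *
print(env.get_obs()['qpos'][[2,6]],env.get_obs()['wrist_torque'])"
```

```text
time_s: 14.48
tool_pos: [0.4311, 0.3163, 0.0843]
tool_rot: [-180.0, 0.0, -119.9]
force: [0.4, -1.3, 2.8]
grip_width: 0.0242
grasp_force: 40.0
[-69.97905334  87.6277492 ] [ 0.0472961  -0.13463255  0.0169988 ]
```

```bash
python3 -m crank '[{"x":0,"y":0,"z":0,"turn":0},{"x":0,"y":0,"z":0,"turn":0},{"x":0,"y":0,"z":-0.006,"turn":0},{"x":0,"y":0,"z":-0.006,"turn":0}]' 0.04
```

```text
time_s: 14.98
tool_pos: [0.431, 0.3165, 0.0905]
tool_rot: [-180.0, 0.0, -119.9]
force: [-0.6, 0.3, 0.2]
grip_width: 0.0397
grasp_force: 0.0
```

```bash
python3 -m crank '[{"x":0,"y":0,"z":0,"turn":0},{"x":0,"y":0,"z":0,"turn":0},{"x":0,"y":0,"z":0,"turn":0},{"x":0,"y":0,"z":0,"turn":0},{"x":0,"y":0,"z":0,"turn":0},{"x":0,"y":0,"z":0,"turn":0},{"x":0,"y":0,"z":0,"turn":0}]' 0 40;  python3 -c "
from h import *
print(env.get_obs()['qpos'][[2,6]],env.get_obs()['wrist_torque'])"
```

```text
time_s: 15.85
tool_pos: [0.4309, 0.3161, 0.09]
tool_rot: [-180.0, -0.0, -119.9]
force: [0.3, -0.2, -1.3]
grip_width: 0.0118
grasp_force: 39.9
[-70.4362976   87.96018828] [ 0.01196282 -0.22537081  0.00834273]
```

```bash
python3 -m crank '[{"x":0,"y":0,"z":-0.003,"turn":0},{"x":0,"y":0,"z":-0.007,"turn":0},{"x":0,"y":0,"z":-0.011,"turn":0},{"x":0,"y":0,"z":-0.014,"turn":0},{"x":0,"y":0,"z":-0.014,"turn":0},{"x":0,"y":0,"z":-0.014,"turn":0}]' 0 50
```

```text
time_s: 16.6
tool_pos: [0.4308, 0.3161, 0.1039]
tool_rot: [-180.0, -0.0, -119.9]
force: [2.5, 1.8, -5.5]
grip_width: 0.0115
grasp_force: 49.9
```

```bash
python3 -m crank '[{"x":0,"y":0,"z":0,"turn":0.1},{"x":0,"y":0,"z":0,"turn":0.24},{"x":0,"y":0,"z":0,"turn":0.38},{"x":0,"y":0,"z":0,"turn":0.52},{"x":0,"y":0,"z":0,"turn":0.66},{"x":0,"y":0,"z":0,"turn":0.8},{"x":0,"y":0,"z":0,"turn":0.94},{"x":0,"y":0,"z":0,"turn":1.08},{"x":0,"y":0,"z":0,"turn":1.22},{"x":0,"y":0,"z":0,"turn":1.33},{"x":0,"y":0,"z":0,"turn":1.362},{"x":0,"y":0,"z":0,"turn":1.362}]'; python3 -c "
from h import *
print(env.get_obs()['qpos'][[2,6]],env.get_obs()['wrist_torque'])"
```

```text
time_s: 18.1
tool_pos: [0.4307, 0.3166, 0.104]
tool_rot: [180.0, -0.0, 162.2]
force: [2.3, 1.0, -6.9]
grip_width: 0.0118
grasp_force: 50.0
[-55.54555719  19.19890988] [ 0.4235392  -0.71625102 -0.02473592]
```

Next I lower it 7 mm onto the tongue, release, and rise straight up.

```bash
python3 -m crank '[{"x":0,"y":0,"z":0.002,"turn":0},{"x":0,"y":0,"z":0.004,"turn":0},{"x":0,"y":0,"z":0.006,"turn":0},{"x":0,"y":0,"z":0.007,"turn":0},{"x":0,"y":0,"z":0.0075,"turn":0},{"x":0,"y":0,"z":0.0075,"turn":0}]'
```

```text
time_s: 18.85
tool_pos: [0.4307, 0.3166, 0.0969]
tool_rot: [180.0, -0.0, 162.1]
force: [-0.6, 1.8, -0.9]
grip_width: 0.0114
grasp_force: 49.9
```

```bash
python3 -m crank '[{"x":0,"y":0,"z":0,"turn":0},{"x":0,"y":0,"z":0,"turn":0},{"x":0,"y":0,"z":0,"turn":0},{"x":0,"y":0,"z":-0.01,"turn":0},{"x":0,"y":0,"z":-0.04,"turn":0},{"x":0,"y":0,"z":-0.08,"turn":0},{"x":0,"y":0,"z":-0.12,"turn":0},{"x":0,"y":0,"z":-0.14,"turn":0},{"x":0,"y":0,"z":-0.14,"turn":0},{"x":0,"y":0,"z":-0.14,"turn":0},{"x":0,"y":0,"z":-0.14,"turn":0}]' 0.04; python3 - <<'E'
from h import *
c,w=shot("wrist","w6"); _,t=shot("top","t6"); _,s=shot("scene","s6")
z=lambda im,y,x,h,W,k:cv2.resize(cv2.resize(im[y:y+h,x:x+W],None,fx=k,fy=k,interpolation=cv2.INTER_CUBIC),(390,300))
cv2.imwrite("pics/c6.png",np.vstack([np.hstack([z(w,60,150,200,260,2),z(t,175,190,80,104,4)]),np.hstack([z(s,240,290,100,130,4),z(s,60,180,250,325,1)])]))
E
```

```text
time_s: 20.23
tool_pos: [0.4301, 0.3157, 0.235]
tool_rot: [-179.9, -0.1, 162.1]
force: [0.4, 0.2, -0.5]
grip_width: 0.0403
grasp_force: 0.0
```

View pics/c6.png

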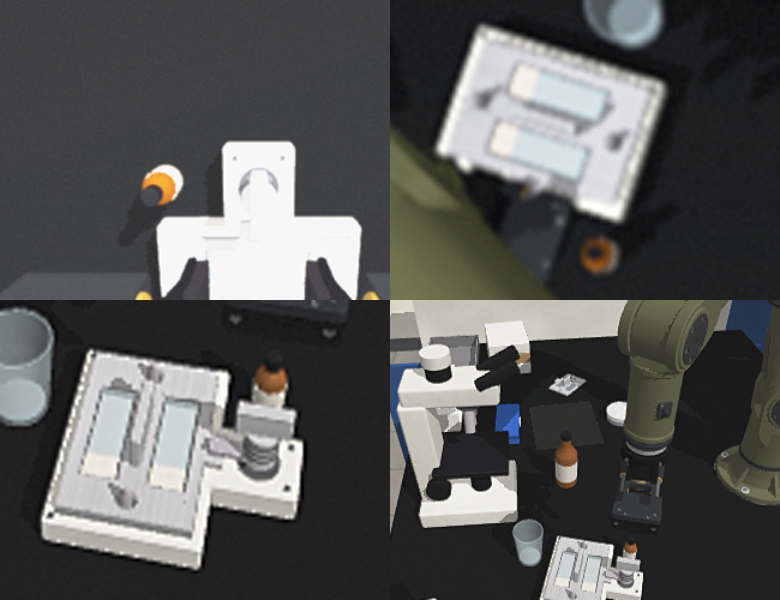

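The pictures show the frame flat on both pins, the collar arm straight across the tongue (scene crop about (225,445)), the gripper clear, and the bystanders still in place.

```bash
python3 -c "
from cell import env
print(env.sign_off())"
```

```text
the job is handed in; nothing more can be done
None
```

I seated the large slide frame on both pins, clamped its tongue with the spring collar arm, saw no bystander disturbed, and handed the job in at about 20 s; no verdict was returned.

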